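# Restock the bead carousel

### The arm

A 7-joint arm with a two-finger parallel gripper is mounted at the origin on the work surface. World frame = base frame: x ahead of the robot, y to its left, z up, the work surface at z = 0. Lengths are in m, angles in rad, forces in N, time in s.
With the tool pointing down it reaches from about 0.425 to 0.925 m from the base axis. Payload 6.8 kg.
Tool frame: the origin (TCP) lies midway between the tips of the shut fingers; the grasp point (between the pads) lies 19 mm behind it; z points along the fingers, y is the line along which they close (so a half turn about z gives the same grasp; the last joint's range is limited). The gripper opens to 88 mm and grips with 3 to 60 N. Pads are 20 mm wide; open, the fingers measure 115 mm over their backs; the gripper's body (75 mm by 178 mm) begins 61 mm behind the grasp point.
Start: joints at [1.106, 0.477, 0.022, 1.555, -0.011, 1.109, -0.083], TCP at [0.236, -0.633, 0.223] pointing down, gripper open.
Joint ranges: [-2.96, 2.96], [-0.34, 2.1], [-1.41, 1.46], [0.24, 2.44], [-1.37, 4.51], [0.17, 1.92], [-2.96, 2.96]. Speed limits (rad/s): [2.39, 2.39, 3.14, 3.14, 3.14, 3.14, 3.14].

### API

Orientations are given as a 3x3 rotation matrix whose columns are the frame's x, y, z axes.
In Python, from bench import sensors, imaging, sign_off gives the robot as it stands. The module is installed in compiled form; this text tells all that it offers.
- The arm moves only by the shell command python3 -m crank 'ROWS' [FORCE]. ROWS is text: rows parted by semicolons, each of 7 numbers parted by spaces: the shift along the tool's x, y, z in mm, then the turn, a rotation vector about the tool's x, y, z in rad, then the opening, from 0 (shut) to 1 (fully open). In form: tx ty tz wx wy wz claw; .... A call has 1 to 8 rows; each row is the pose to reach, as a shift and turn from the pose commanded when the call began, along the tool's axes at that moment; what a row does not reach only later rows make up. A row lasts 1/10 s, in which the tool goes at most 50 mm and 8.59 degrees, less where a joint would pass 70% of its speed; a pose out of reach is approached as far as the arm can. A call with a gripper value outside its range is refused whole. The fingers move at their own pace and stop on an object; FORCE is the grip in N (left out, the last holds). Time passes only in rows, so rows that repeat a pose let the fingers close. It gives the time, the measured TCP pose, the force, the opening and the grip force at its end, in the units of the state.
- sensors.observe(): the state, without advancing time (a new reading comes with each control period).
- imaging.read_camera(name): name is "scene" or "top" or "wrist"; returns (picture, depth): 400x640x3 uint8, red, green, blue; 400x640 float32, m along the optical axis (not along the pixel's ray), 0 where there is no reading.
- imaging.get_calibration(name): a dict with "fov_y" (degrees; the focal length in pixels is half the picture's height over the tangent of half this angle, whatever the lens; pixels are square), "cx", "cy" (the principal point, pixels), "world_from_camera" (4x4, takes a point from camera to world coordinates); the wrist camera has in their place "hand_eye" (4x4, takes a point from camera to tool coordinates, whose origin is the TCP and whose axes are the flange's). Camera axes: x right, y down, z forward; pixel columns grow to the right and rows downward; lengths in m; the calibration is good to about 2 mm. A picture is of the moment at which its call begins: read the wrist's pose just before it. get_calibration takes no time and is no camera call.
- sign_off(): hands the job in; it is judged then, once.
The state is a dict: "clock": time; "joints": joint angles; "joint_vel": joint speeds; "joint_efforts": joint torques, N m; "tool_pos": TCP position; "eef_rot": TCP orientation; "ft_force": force on the tool from outside, world axes, zero at the start; "ft_torque": the same for the moment, N m; "gripper_width": finger opening in m; "finger_force": force on a finger pad.
Only numpy, scipy, OpenCV 4.12 (cv2) and the standard library are available. Lean on these libraries where they do the work, as an engineer would, in place of code of your own. Each camera call takes 0.05 s, during which the arm holds its last target. There are 200 camera calls.

### The job

Restock the bead carousel, whose turntable is pushed round by its pegs, counter-clockwise from above, one stop at a time: push it on to the first stop, with the red sleeve at the wooden loading trough, then lay the red-ended cartridges in the trough one after another and push each right inside the sleeve, so that none sticks out of its mouth. Push it on to the next stop, load the blue-ended cartridges into the blue sleeve in the same way, and finally push it on to the last stop, where both filled sleeves stand behind the grey guard. Three or four cartridges are out in all; do not shift the two wire spools.

Things in the scene. Friction and masses are not known exactly. Their poses are not given: they have to be found in the camera images.
- carousel: fixed round wooden base, 380 mm across; origin on the table (z = 0) under the turntable's axis; +y points from the axis to the loading trough, +x away from the robot; turned by up to 0.2 rad. A grey guard 65 mm high stands round the rim at 174 mm radius, from about 125 to 235 degrees counter-clockwise from +x (robot's side): sleeves that stand behind it cannot lose cartridges
- hub (a point): point on the axis at the turntable's top face, 32 mm above the table. White turntable, 172 mm radius, with two radial aluminium sleeves, a brass hub (52 mm across, 88 mm above the table) and five upright dark pegs at 130 mm radius. At joint angle 0: pegs at 60, 120, 180, 240, 300 degrees counter-clockwise from the carousel's +x, red sleeve at 90, blue at 30
- peg_a (a point): middle of the top of a peg: round, 18 mm thick, top 115 mm above the table, turning with the turntable; at 120 degrees from the carousel's +x at the start, next to the trough on the robot's side. Push with closed fingers, tips 75 mm or more above the table, clear of the sleeves
- peg_b (a point): middle of the top of the peg that stands at 120 degrees when the turntable is at angle 0; same size
- peg_c (a point): middle of the top of the peg that stands at 120 degrees when the turntable is at angle 1.047; same size
- turntable (a joint): angle, rad, growing counter-clockwise from above; detents at -1.047 (parked at the start, no sleeve at the trough), 0 (first stop, red sleeve at the trough), 1.047 (next stop, blue sleeve at the trough) and 2.094 (last stop, both sleeves behind the guard); end stops just beyond. Pushing a peg takes about 4 to 8 N; past halfway the detent pulls it on to the next stop and centres it
- trough (a point): centre of the trough's floor, 34 mm above the table, 220 mm from the axis along the carousel's +y; axes as the carousel's. Open above and at both ends, 84 mm long (y); floor 33 mm wide between sloping lips 7 mm high (grip a cartridge by its upper part, fingertips 8 mm or more above the floor); it leads straight into the sleeve at the stop, over an 8 mm gap
- red_mouth (a point): centre of the floor at the mouth of the red sleeve (red top strips), 32 mm above the table, turning with it; +y points outward along the sleeve. Inside 37 mm wide, 35 mm high, 140 mm deep (two cartridges end to end), closed at the inner end; top strips leave a 14 mm slot and start 20 mm in from the mouth, so closed fingers can follow a little way in; strips' tops 70 mm above the table
- blue_mouth (a point): the same for the blue sleeve (blue top strips)
- red1: bead cartridge with red ends and a clear middle full of beads: a square stick 64 x 30 x 30 mm, 60 g; origin at its centre, x along its 64 mm length. It lies on the 3 mm thick cork mat at the start (centre 18 mm above the table). May be absent (then None)
- red2: bead cartridge with red ends and a clear middle full of beads: a square stick 64 x 30 x 30 mm, 60 g; origin at its centre, x along its 64 mm length. It lies on the 3 mm thick cork mat at the start (centre 18 mm above the table). May be absent (then None)
- blue1: bead cartridge with blue ends and a clear middle full of beads: a square stick 64 x 30 x 30 mm, 60 g; origin at its centre, x along its 64 mm length. It lies on the 3 mm thick cork mat at the start (centre 18 mm above the table). May be absent (then None)
- blue2: bead cartridge with blue ends and a clear middle full of beads: a square stick 64 x 30 x 30 mm, 60 g; origin at its centre, x along its 64 mm length. It lies on the 3 mm thick cork mat at the start (centre 18 mm above the table). May be absent (then None)
- steel_spool: bystander: white spool of steel wire, 52 mm across, 60 mm high, standing loose; origin under its centre
- copper_spool: bystander: white spool of copper wire, 60 mm across, 50 mm high, standing loose; origin under its centre
Mind the look-alikes: they are no part of the job. Leave any green or yellow look-alike of the blue1 alone.

How it is judged:
On the way, in this order (a step that is already met when the one before it is completed fails the run):
1. the turntable rests on the first stop, the red sleeve at the trough (value of joint turntable between -0.06 and 0.06 rad), for 0.3 s.
2. with the turntable on the first stop, every red-ended cartridge is inside the red sleeve (all of step 1 and y of red1 in the frame of red_mouth between -0.145 and -0.026 m and x of red1 in the frame of red_mouth between -0.012 and 0.012 m and z of red1 in the frame of red_mouth between 0.005 and 0.026 m and y of red2 in the frame of red_mouth between -0.145 and -0.026 m and x of red2 in the frame of red_mouth between -0.012 and 0.012 m and z of red2 in the frame of red_mouth between 0.005 and 0.026 m), for 0.3 s.
3. the turntable rests on the second stop, the red-ended cartridges still inside (y of red1 in the frame of red_mouth between -0.145 and -0.026 m and x of red1 in the frame of red_mouth between -0.012 and 0.012 m and z of red1 in the frame of red_mouth between 0.005 and 0.026 m and y of red2 in the frame of red_mouth between -0.145 and -0.026 m and x of red2 in the frame of red_mouth between -0.012 and 0.012 m and z of red2 in the frame of red_mouth between 0.005 and 0.026 m and value of joint turntable between 0.9872 and 1.1072 rad), for 0.3 s.
4. with the turntable on the second stop, every blue-ended cartridge is inside the blue sleeve (y of blue1 in the frame of blue_mouth between -0.145 and -0.026 m and x of blue1 in the frame of blue_mouth between -0.012 and 0.012 m and z of blue1 in the frame of blue_mouth between 0.005 and 0.026 m and y of blue2 in the frame of blue_mouth between -0.145 and -0.026 m and x of blue2 in the frame of blue_mouth between -0.012 and 0.012 m and z of blue2 in the frame of blue_mouth between 0.005 and 0.026 m and value of joint turntable between 0.9872 and 1.1072 rad), for 0.3 s.
At the end, for the whole second after the job is handed in: The turntable rests on its last stop (2.094 rad, within 0.06); every red-ended cartridge is in the red sleeve and every blue-ended one in the blue sleeve, none more than 6 mm proud of the mouth, all at rest (y of red1 in the frame of red_mouth between -0.145 and -0.026 m and x of red1 in the frame of red_mouth between -0.012 and 0.012 m and z of red1 in the frame of red_mouth between 0.005 and 0.026 m and y of red2 in the frame of red_mouth between -0.145 and -0.026 m and x of red2 in the frame of red_mouth between -0.012 and 0.012 m and z of red2 in the frame of red_mouth between 0.005 and 0.026 m and y of blue1 in the frame of blue_mouth between -0.145 and -0.026 m and x of blue1 in the frame of blue_mouth between -0.012 and 0.012 m and z of blue1 in the frame of blue_mouth between 0.005 and 0.026 m and y of blue2 in the frame of blue_mouth between -0.145 and -0.026 m and x of blue2 in the frame of blue_mouth between -0.012 and 0.012 m and z of blue2 in the frame of blue_mouth between 0.005 and 0.026 m and value of joint turntable between 2.0344 and 2.1544 rad and velocity of joint turntable between -0.05 and 0.05 rad/s and linear speed of each of red1, red2, blue1, blue2 below 0.03 m/s); the robot touches nothing.
It fails at once if a wire spool is shifted more than 50 mm or tipped over (distance of any of steel_spool, copper_spool from where it was at the start of the episode above 0.05 m or angle between any of steel_spool, copper_spool's own z axis and vertical above 0.6 rad).
Of red1, red2, blue1, blue2 only 3 to 4 are there at a start; the rules pass over those that are not, and their reading is None.
At some moment in a run one of red1, red2, blue1, blue2 may be knocked a few centimetres aside while the robot is not near it.
Once in a run the grip may slacken for a moment while it holds something.
It also fails if it takes over 210 s, if anything falls off the work surface, if the arm or the gripper's body presses on something with over 40 N, if the wrist force passes 120 N, or if a joint passes its speed limit or range.

## Working session

There is one attempt and no reset: what is moved stays moved. The work goes in short steps, Python scripts to look and compute and a shell command to move; the robot and the scene stay as the last step left them, time stands still between calls to the robot, and variables do not carry over. Pictures are saved under pics/ and viewed, at most 14 in all, crops included, and the job is handed in when it is done.

```bash
mkdir -p pics; cat > h.py <<'E'
import numpy as np, cv2
from bench import sensors, imaging
def cam(name):
    s=sensors.observe(); im,d=imaging.read_camera(name); c=imaging.get_calibration(name)
    if name=='wrist':
        T=np.eye(4);T[:3,:3]=np.array(s['eef_rot']);T[:3,3]=s['tool_pos'];T=T@np.array(c['hand_eye'])
    else: T=np.array(c['world_from_camera'])
    f=200/np.tan(np.radians(c['fov_y'])/2)
    v,u=np.mgrid[:400,:640]
    P=np.stack([(u-c['cx'])/f*d,(v-c['cy'])/f*d,d,np.ones_like(d)],-1)@T.T
    return im,d,P[...,:3],T,f,c
def save(n,im): cv2.imwrite('pics/'+n,im[...,::-1])
def st():
    s=sensors.observe(); print(s['clock'],np.round(s['tool_pos'],4),np.round(s['eef_rot'],3).tolist(),np.round(s['ft_force'],1),round(s['gripper_width'],4),s['finger_force'],np.round(s['joints'],2))
E
python3 - <<'E'
from h import *
for n in ('top','scene'):
    im,d,P,T,f,c=cam(n); save(n+'0.png',im); np.savez(n+'0.npz',im=im,P=P,d=d); print(n,f,c,T[:3].round(3).tolist())
print(imaging.get_calibration('wrist'))
st()
E
```

```text
top 447.338871227129 {'fov_y': 48.17772494547759, 'cx': 326.9992644521067, 'cy': 204.91046241091723, 'world_from_camera': array([[ 0.01556926, -0.98234047,  0.18645322,  0.29584366],
       [-0.99980092, -0.01762222, -0.00935815,  0.20991834],
       [ 0.01247861, -0.1862704 , -0.98241927,  1.16192423],
       [ 0.        ,  0.        ,  0.        ,  1.        ]])} [[0.016, -0.982, 0.186, 0.296], [-1.0, -0.018, -0.009, 0.21], [0.012, -0.186, -0.982, 1.162]]
scene 368.4334433075649 {'fov_y': 56.98966135178447, 'cx': 313.02697438128797, 'cy': 197.66425967824128, 'world_from_camera': array([[-0.30527343,  0.82763768, -0.47098196,  0.99572025],
       [ 0.95216074,  0.2579826 , -0.16381362,  0.34284632],
       [-0.01407318, -0.49845848, -0.86679934,  0.97382042],
       [ 0.        ,  0.        ,  0.        ,  1.        ]])} [[-0.305, 0.828, -0.471, 0.996], [0.952, 0.258, -0.164, 0.343], [-0.014, -0.498, -0.867, 0.974]]
{'fov_y': 61.938460551611165, 'cx': 308.28885029914994, 'cy': 198.43304297562506, 'hand_eye': array([[-4.15445076e-04, -9.62627451e-01, -2.70828761e-01,
         7.40461489e-02],
       [ 9.99999301e-01, -6.99711634e-04,  9.53062892e-04,
         6.04368381e-04],
       [-1.10694654e-03, -2.70828176e-01,  9.62627069e-01,
        -1.61993100e-01],
       [ 0.00000000e+00,  0.00000000e+00,  0.00000000e+00,
         1.00000000e+00]])}
0.1 [ 0.2356 -0.632   0.2218] [[0.937, 0.349, -0.001], [0.349, -0.937, 0.001], [-0.0, -0.002, -1.0]] [ 1.1  0.3 -0.1] 0.0878 0.0 [ 1.11  0.48  0.02  1.56 -0.01  1.11 -0.08]
```

View pics/top0.png

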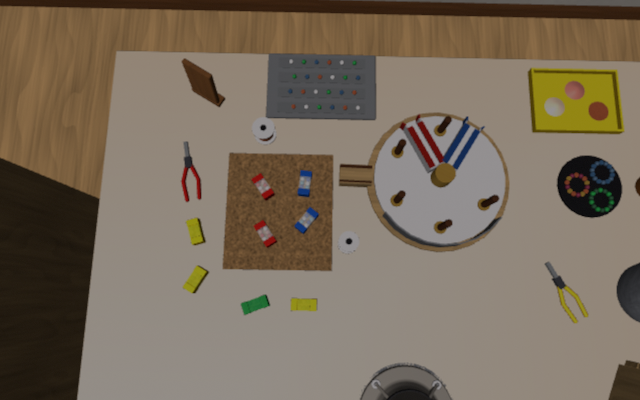

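View pics/scene0.png

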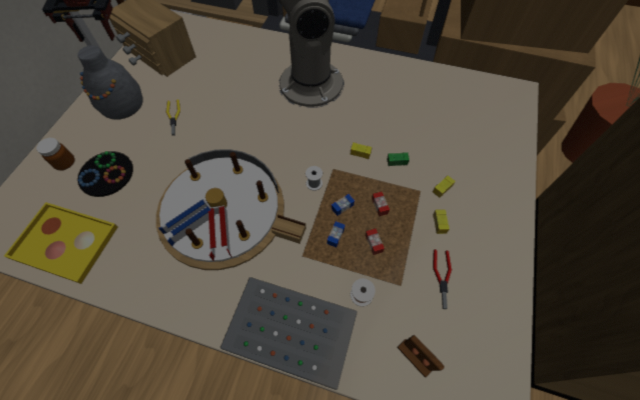

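Top view: carousel hub (444,175), trough (356,176), red cartridges (262,186), (265,233), blue (305,183), (307,220) on the mat; spools (263,129), (348,242); yellow/green look-alikes lie off the mat. All four cartridges appear present.

```bash
cat > m.py <<'E'
from h import *
def comps(mask,P,im,mn=15,name=''):
    n,l,s,c=cv2.connectedComponentsWithStats(mask.astype(np.uint8))
    for i in range(1,n):
        if s[i,4]>=mn:
            q=P[l==i]; print(name,c[i].round(0),s[i,4],'pos',np.median(q,0).round(4),'z',q[:,2].min().round(3),q[:,2].max().round(3))
def carts(P,im,zlo=.022,zhi=.045):
    # cartridge tops by height over the mat
    H=(P[...,2]>zlo)&(P[...,2]<zhi)
    n,l,s,c=cv2.connectedComponentsWithStats(H.astype(np.uint8))
    hsv=cv2.cvtColor(im,cv2.COLOR_RGB2HSV)
    for i in range(1,n):
        if 60<s[i,4]<20000:
            m=l==i; q=P[m][:,:2].astype(np.float32); z=P[m][:,2]
            if s[i,2]>300: continue
            (cx,cy),(w,h),a=cv2.minAreaRect(q*1000)
            if not(20<min(w,h)<45 and 45<max(w,h)<85): continue
            if h>w: a+=90
            hs=hsv[m]; sat=hs[hs[:,1]>130]
            hue=np.median(sat[:,0]) if len(sat) else -1
            print('cart px',c[i].round(0),'xy',round(cx,1),round(cy,1),'size',round(w),round(h),'ang',round((a+90)%180-90,1),'hue',hue,'z',np.percentile(z,[50,95]).round(3))
E
python3 - <<'E'
from m import *
for n in('top0','scene0'):
    Z=np.load(n+'.npz'); im,P=Z['im'],Z['P']; print(n); carts(P,im)
    reg=(np.hypot(P[...,0]-.5,P[...,1]+.1)<.5)
    z=P[...,2]
    comps((z>.095)&(z<.13)&reg,P,im,5,'peg/high')
    comps((z>.08)&(z<.093)&reg,P,im,10,'hub')
    comps((z>.046)&(z<.066)&reg,P,im,20,'spool')
    comps((z>.036)&(z<.045)&reg,P,im,20,'lips')
E
```

```text
top0
cart px [605. 177.] xy 599.7 -531.9 size 29 63 ang -63.3 hue 106.0 z [0.025 0.028]
cart px [304. 182.] xy 569.4 259.8 size 29 64 ang -6.5 hue 109.0 z [0.034 0.037]
cart px [262. 186.] xy 559.0 368.6 size 65 30 ang 35.1 hue 1.0 z [0.034 0.038]
cart px [599. 194.] xy 553.6 -513.3 size 37 61 ang -74.5 hue 68.0 z [0.024 0.028]
cart px [604. 206.] xy 520.8 -521.0 size 23 60 ang -74.6 hue 68.0 z [0.025 0.028]
cart px [306. 219.] xy 472.5 253.1 size 30 64 ang -37.6 hue 109.0 z [0.034 0.037]
cart px [194. 230.] xy 439.1 536.5 size 65 31 ang 17.9 hue 29.0 z [0.031 0.035]
cart px [264. 233.] xy 436.0 357.9 size 64 30 ang 33.1 hue 1.0 z [0.034 0.037]
cart px [194. 279.] xy 318.2 527.3 size 31 64 ang -30.9 hue 29.0 z [0.031 0.034]
cart px [254. 304.] xy 259.1 375.5 size 30 64 ang -69.0 hue 67.0 z [0.031 0.034]
cart px [303. 304.] xy 260.5 255.7 size 29 62 ang -89.2 hue 29.0 z [0.031 0.035]
peg/high [446. 120.] 60 pos [ 0.7149 -0.0941  0.1132] z 0.095 0.119
peg/high [401. 143.] 56 pos [0.6537 0.0198 0.1137] z 0.095 0.12
peg/high [400. 194.] 56 pos [0.5238 0.0241 0.1151] z 0.096 0.12
peg/high
[... 4796 characters left out ...]
36 0.045
lips [252. 161.] 46 pos [ 0.416  -0.0564  0.0402] z 0.036 0.045
lips [238. 170.] 21 pos [ 0.4626 -0.0804  0.0375] z 0.036 0.045
lips [196. 176.] 27 pos [ 0.5229 -0.1964  0.0375] z 0.036 0.045
lips [263. 198.] 30 pos [0.5336 0.0278 0.0377] z 0.036 0.044
lips [184. 220.] 95 pos [ 0.6678 -0.1624  0.0407] z 0.036 0.045
lips [292. 220.] 74 pos [0.5743 0.1309 0.0392] z 0.036 0.044
lips [200. 223.] 31 pos [ 0.6644 -0.1123  0.0408] z 0.036 0.044
lips [285. 231.] 54 pos [0.6152 0.121  0.0401] z 0.036 0.044
lips [246. 235.] 25 pos [0.6581 0.0263 0.0374] z 0.036 0.043
lips [178. 239.] 26 pos [ 0.7235 -0.1507  0.0406] z 0.036 0.045
lips [198. 244.] 44 pos [ 0.7223 -0.0898  0.0375] z 0.036 0.045
```

```bash
cat >> h.py <<'E'
HUB=np.array([.5883,-.0891]); YAW=-.031
def car(x,y):  # carousel mm -> world m
    c,s=np.cos(YAW),np.sin(YAW); return HUB+np.array([c*x-s*y,s*x+c*y])/1000
def rel(targets,yaw_deg=None):
    """targets: world x,y,z (m); print tool-frame shifts (mm) and turn to yaw of tool x"""
    s=sensors.observe(); R=np.array(s['eef_rot']); p=np.array(s['tool_pos'])
    for t in targets: print('  ',(R.T@(np.array([*t])-p)*1000).round(0))
    if yaw_deg is not None:
        y=np.radians(yaw_deg); X=np.array([np.cos(y),np.sin(y),0]); Z=np.array([0,0,-1.])
        G=np.stack([X,np.cross(Z,X),Z],1)
        print('   rotvec',cv2.Rodrigues(R.T@G)[0].ravel().round(3))
E
python3 - <<'E'
from h import *
for n in('top0','scene0'):
    P=np.load(n+'.npz')['P']; 
    m=(P[...,0]>.22)&(P[...,0]<.5)&(P[...,1]<-.42)&(P[...,1]>-.66)&(P[...,2]>.02)
    q=P[m]; print(n,q.max(0),q.min(0))
a=np.radians
print(car(130*np.cos(a(106)),130*np.sin(a(106))))
rel([(*car(130*np.cos(a(106)),130*np.sin(a(106))),.2)],43)
E
```

```text
top0 [ 0.37578257 -0.53209477  0.09667294] [ 0.23164702 -0.5817566   0.0200322 ]
scene0 [ 0.38613769 -0.53134244  0.36561707] [ 0.22006722 -0.6599661   0.02008381]
[0.55635762 0.03691462]
   [ 534. -515.   23.]
   rotvec [-0.002 -0.    -0.394]
```

```bash
python3 -m crank '0 0 -50 0 0 0 0;0 0 -100 0 0 0 0;50 -50 -100 0 0 0 0;80 -80 -100 0 0 0 0;110 -110 -100 0 0 -.1 0;145 -140 -100 0 0 -.2 0;180 -170 -100 0 0 -.3 0;210 -200 -100 0 0 -.394 0' && python3 - <<'E'
from h import *
st(); rel([(.5564,.0369,.2)],43)
E
```

```text
clock: 0.9
tool_pos: [0.3637, -0.3691, 0.3225]
eef_rot: [[0.727, 0.686, -0.0], [0.686, -0.727, 0.0], [0.0, -0.0, -1.0]]
ft_force: [0.6, 0.3, 0.6]
gripper_width: 0.0271
finger_force: 0.0
0.9 [ 0.3637 -0.3691  0.3225] [[0.727, 0.686, -0.0], [0.686, -0.727, 0.0], [0.0, -0.0, -1.0]] [0.6 0.3 0.6] 0.0271 0.0 [ 0.83  0.14 -0.17  1.79  0.03  1.22 -0.17]
   [ 419. -163.  123.]
   rotvec [-0.    -0.     0.006]
```

```bash
python3 -m crank '45 -18 0 0 0 0 0;90 -36 0 0 0 0 0;135 -54 0 0 0 0 0;180 -72 0 0 0 0 0;225 -90 0 0 0 0 0;270 -107 0 0 0 0 0;315 -125 0 0 0 0 0;360 -142 0 0 0 0 0' && python3 -m crank '40 -14 30 0 0 0 0;59 -21 70 0 0 0 0;59 -21 110 0 0 0 0;59 -21 123 0 0 0 0;59 -21 123 0 0 0 0' && python3 - <<'E'
from h import *
st(); a=np.radians
rel([(.5564,.0369,.085)]+[(*car(130*np.cos(a(d)),130*np.sin(a(d))),.085) for d in (112,121,130,139,148)],43)
im,d,P,T,f,c=cam('scene'); save('p1.png',im[100:300,100:400])
E
```

```text
clock: 1.7
tool_pos: [0.5293, -0.0206, 0.3226]
eef_rot: [[0.731, 0.682, -0.0], [0.682, -0.731, -0.0], [-0.0, 0.0, -1.0]]
ft_force: [1.6, -0.2, -0.3]
gripper_width: 0.0008
finger_force: 0.0
clock: 2.2
tool_pos: [0.5564, 0.0325, 0.1978]
eef_rot: [[0.731, 0.682, -0.005], [0.682, -0.731, -0.001], [-0.004, -0.003, -1.0]]
ft_force: [0.9, 0.3, 1.1]
gripper_width: 0.0008
finger_force: 0.0
2.2 [0.5564 0.0325 0.1978] [[0.731, 0.682, -0.005], [0.682, -0.731, -0.001], [-0.004, -0.003, -1.0]] [0.9 0.3 1.1] 0.0008 0.0 [ 0.23  0.36 -0.5   1.84  0.2   1.   -1.17]
   [  3.  -3. 113.]
   [ -9.  -9. 113.]
   [-28. -15. 113.]
   [-48. -19. 113.]
   [-69. -19. 113.]
   [-89. -16. 113.]
   rotvec [-0.003  0.004 -0.   ]
```

View pics/p1.png

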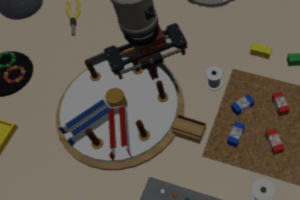

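The gripper hovers on the robot's side of the carousel beside peg_a; the sleeves are still parked. Descend and push.

```bash
python3 -m crank '5 -3 40 0 0 0 0;7 -3 80 0 0 0 0;7 -3 113 0 0 0 0;7 -3 113 0 0 0 0' && python3 -m crank '-6 -4 0 0 0 0 0;-14 -7 0 0 0 0 0;-23 -10 0 0 0 0 0;-32 -13 0 0 0 0 0;-42 -15 0 0 0 0 0;-52 -16 0 0 0 0 0;-62 -16 0 0 0 0 0;-72 -16 0 0 0 0 0' && python3 -m crank '-10 2 0 0 0 0 0;-20 4 0 0 0 0 0;-20 4 0 0 0 0 0;-20 4 0 0 0 0 0;-20 4 0 0 0 0 0' && python3 - <<'E'
from h import *
st()
im,d,P,T,f,c=cam('scene'); save('p2.png',im[100:300,100:400])
E
```

```text
clock: 2.65
tool_pos: [0.5596, 0.039, 0.0851]
eef_rot: [[0.732, 0.681, -0.004], [0.681, -0.732, -0.001], [-0.003, -0.002, -1.0]]
ft_force: [-0.2, -0.2, 0.0]
gripper_width: 0.0004
finger_force: 0.0
clock: 3.45
tool_pos: [0.4988, 0.0033, 0.0881]
eef_rot: [[0.731, 0.683, 0.005], [0.683, -0.731, 0.001], [0.004, 0.002, -1.0]]
ft_force: [4.5, 1.5, 3.3]
gripper_width: 0.0005
finger_force: 2.5
clock: 3.95
tool_pos: [0.4848, -0.0138, 0.0862]
eef_rot: [[0.731, 0.682, -0.002], [0.682, -0.731, -0.0], [-0.001, -0.001, -1.0]]
ft_force: [0.0, 0.3, -0.6]
gripper_width: 0.0002
finger_force: 0.0
3.95 [ 0.4848 -0.0138  0.0862] [[0.731, 0.682, -0.002], [0.682, -0.731, -0.0], [-0.001, -0.001, -1.0]] [ 0.   0.3 -0.6] 0.0002 0.0 [ 0.29  0.4  -0.47  2.09  0.27  0.71 -1.17]
```

View pics/p2.png

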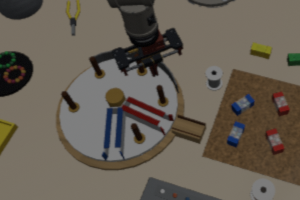

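Turntable snapped on: red sleeve lines up with the trough. Lift, then re-measure the cartridges.

```bash
cat >> m.py <<'E'
def joint(P,z0=.095):
    # pegs by height -> turntable angle (mod 60 deg)
    z=P[...,2]; r=np.hypot(P[...,0]-HUB[0],P[...,1]-HUB[1])
    m=(z>.1)&(z<.119)&(r>.112)&(r<.148)
    a=np.degrees(np.arctan2(P[...,1]-HUB[1],P[...,0]-HUB[0])-YAW)[m]%360
    h=np.round(a/6)
    n,l,s,c=cv2.connectedComponentsWithStats(m.astype(np.uint8))
    aa=np.degrees(np.arctan2(P[...,1]-HUB[1],P[...,0]-HUB[0])-YAW)
    print('pegs',[ (round(float(np.median(aa[l==i]))%360,1),int(s[i,4])) for i in range(1,n) if s[i,4]>8])
E
python3 -m crank '0 0 -40 0 0 0 0;0 0 -80 0 0 0 0;40 0 -110 0 0 0 .3;80 0 -130 0 0 0 .55;120 0 -130 0 0 0 .55' && python3 - <<'E'
from m import *
st()
for n in('top','scene'):
    im,d,P,T,f,c=cam(n); joint(P)
    print(n); carts(P,im)
rel([(.5590,.3686,.15)],35.1)
rel([(.4360,.3579,.15)],33.1)
E
```

```text
clock: 4.5
tool_pos: [0.576, 0.0695, 0.2202]
eef_rot: [[0.732, 0.682, 0.006], [0.682, -0.732, 0.0], [0.004, 0.004, -1.0]]
ft_force: [0.5, 0.9, -0.5]
gripper_width: 0.021
finger_force: 0.0
4.5 [0.576  0.0695 0.2202] [[0.732, 0.682, 0.006], [0.682, -0.732, 0.0], [0.004, 0.004, -1.0]] [ 0.5  0.9 -0.5] 0.021 0.0 [ 0.19  0.37 -0.53  1.77  0.21  1.06 -1.24]
pegs [(121.2, 50), (178.1, 51)]
top
cart px [412. 159.] xy 639.3 -22.6 size 54 33 ang 86.6 hue -1 z [0.033 0.041]
cart px [603. 164.] xy 634.0 -530.6 size 57 25 ang 71.7 hue 105.0 z [0.024 0.028]
cart px [304. 182.] xy 569.8 260.0 size 30 65 ang -6.1 hue 109.0 z [0.034 0.037]
cart px [262. 186.] xy 558.7 368.7 size 65 30 ang 35.7 hue 1.0 z [0.034 0.037]
cart px [604. 179.] xy 596.4 -531.0 size 23 59 ang -77.0 hue 106.0 z [0.024 0.028]
cart px [306. 219.] xy 472.6 253.0 size 30 64 ang -37.3 hue 109.0 z [0.034 0.038]
cart px [194. 230.] xy 439.8 536.5 size 65 30 ang 19.3 hue 29.0 z [0.031 0.034]
cart px [264. 233.] xy 436.1 357.9 size 64 30 ang 33.6 hue 1.0 z [0.034 0.037]
cart px [194. 279.] xy 318.2 527.6 size 30 64 ang -31.0 hue 29.0 z
[... 363 characters left out ...]
 hue 13.0 z [0.034 0.043]
cart px [399. 157.] xy 259.7 375.9 size 34 64 ang -67.4 hue 66.0 z [0.029 0.032]
cart px [445. 184.] xy 318.4 528.6 size 29 67 ang -29.8 hue 30.0 z [0.029 0.032]
cart px [381. 202.] xy 436.2 358.4 size 66 30 ang 33.4 hue 2.0 z [0.032 0.035]
cart px [343. 203.] xy 473.3 253.6 size 30 65 ang -39.0 hue 110.0 z [0.033 0.035]
cart px [442. 219.] xy 439.0 536.7 size 67 30 ang 17.7 hue 30.0 z [0.029 0.032]
cart px [336. 233.] xy 570.2 260.3 size 30 65 ang -5.9 hue 110.0 z [0.032 0.035]
cart px [375. 240.] xy 559.7 369.0 size 66 30 ang 36.0 hue 2.0 z [0.032 0.035]
   [ 190. -226.   68.]
   rotvec [-0.001 -0.004  0.143]
   [  93. -303.   68.]
   rotvec [-0.001 -0.004  0.178]
```

Candidates: red (262,186), (264,233) and blue (304,182), (306,219), all four on the mat; yellow (194,230), (194,279), (303,304) and green (254,304) off it are look-alikes. Confirming in one crop.

```bash
python3 - <<'E'
from h import *
im=np.load('top0.npz')['im']; save('crop.png',cv2.resize(im[145:325,180:340],None,fx=3.3,fy=3.3,interpolation=cv2.INTER_CUBIC))
E
python3 -m crank '40 -45 0 0 0 .05 .55;80 -90 0 0 0 .1 .55;120 -135 0 0 0 .15 .55;160 -180 20 0 0 .15 .55;190 -226 40 0 0 .135 .55;190 -226 68 0 0 .135 .55;190 -226 68 0 0 .135 .55'
python3 - <<'E'
from m import *
st(); im,d,P,T,f,c=cam('wrist'); carts(P,im); rel([(.5590,.3687,.15),(.5590,.3687,.013)],35.6)
E
```

```text
clock: 5.3
tool_pos: [0.5535, 0.3668, 0.1448]
eef_rot: [[0.812, 0.583, -0.006], [0.583, -0.812, -0.001], [-0.005, -0.003, -1.0]]
ft_force: [0.7, 0.3, -1.1]
gripper_width: 0.0483
finger_force: 0.0
5.3 [0.5535 0.3668 0.1448] [[0.812, 0.583, -0.006], [0.583, -0.812, -0.001], [-0.005, -0.003, -1.0]] [ 0.7  0.3 -1.1] 0.0483 0.0 [-0.31  0.59 -0.53  1.62  0.33  1.02 -1.89]
cart px [ 74. 185.] xy 439.8 534.2 size 65 31 ang 18.0 hue 29.0 z [0.029 0.031]
cart px [312. 186.] xy 559.3 366.4 size 64 29 ang 35.1 hue 3.0 z [0.033 0.034]
cart px [419. 243.] xy 571.9 258.1 size 31 60 ang -7.0 hue 110.0 z [0.033 0.034]
cart px [540. 283.] xy 608.8 137.3 size 63 24 ang 88.1 hue 13.0 z [0.034 0.041]
   [ 6.  1. -6.]
   [  7.   1. 131.]
   rotvec [-0.003  0.006  0.001]
```

View pics/crop.png

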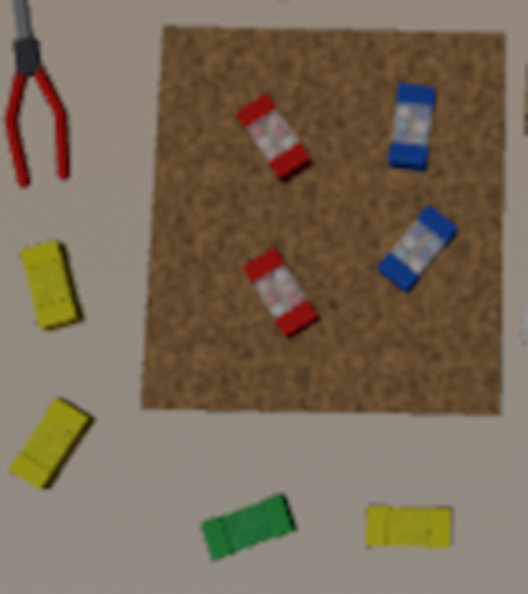

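The crop shows two red-ended and two blue-ended cartridges with clear bead middles on the mat, and four plain yellow/green look-alikes outside. Grasping the upper red one.

```bash
python3 -m crank '6 1 40 0 0 0 .55;6 1 80 0 0 0 .55;6 1 110 0 0 0 .55;6 1 130 0 0 0 .55;6 1 130 0 0 0 .55;6 1 130 0 0 0 0;6 1 130 0 0 0 0;6 1 130 0 0 0 0' 25 && python3 -m crank '0 0 0 0 0 0 0;0 0 0 0 0 0 0;0 0 -40 0 0 0 0;0 0 -80 0 0 0 0;0 0 -110 0 0 0 0;0 0 -110 0 0 0 0' && python3 - <<'E'
from m import *
st(); im,d,P,T,f,c=cam('wrist'); carts(P,im,.12,.17); save('w1.png',im)
rel([(*car(0,220),.125),(*car(0,220),.046)],88.2)
E
```

```text
clock: 6.15
tool_pos: [0.5645, 0.366, 0.0205]
eef_rot: [[0.817, 0.577, 0.002], [0.577, -0.817, 0.001], [0.003, 0.0, -1.0]]
ft_force: [0.9, -0.2, 3.0]
gripper_width: 0.0298
finger_force: 24.9
clock: 6.75
tool_pos: [0.5658, 0.3679, 0.1343]
eef_rot: [[0.816, 0.578, 0.007], [0.578, -0.816, 0.005], [0.009, -0.0, -1.0]]
ft_force: [0.1, 0.2, 0.1]
gripper_width: 0.0302
finger_force: 24.9
6.75 [0.5658 0.3679 0.1343] [[0.816, 0.578, 0.007], [0.578, -0.816, 0.005], [0.009, -0.0, -1.0]] [0.1 0.2 0.1] 0.0302 24.946296215057373 [-0.31  0.61 -0.52  1.61  0.35  1.   -1.89]
   [-111.  210.    6.]
   [-112.  210.   85.]
   rotvec [ 0.002 -0.004 -0.924]
```

View pics/w1.png

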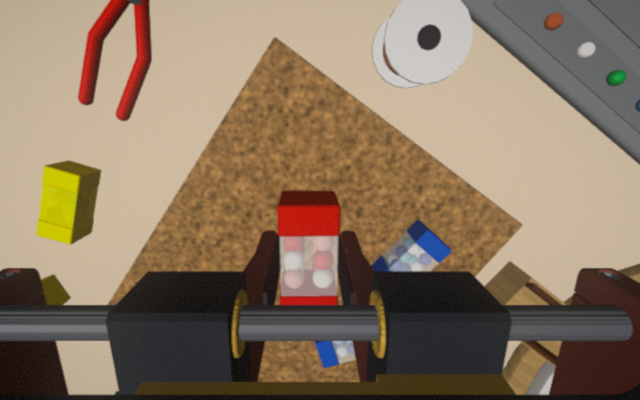

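Held squarely between the pads (red end at (308,212)). Carry to above the trough, measuring the cartridge in the tool frame.

```bash
cat >> m.py <<'E'
def held():
    s=sensors.observe(); im,d,P,T,f,c=cam('wrist'); R=np.array(s['eef_rot']); p=np.array(s['tool_pos'])
    Q=(P-p)@R
    m=(abs(Q[...,1])<.02)&(Q[...,2]<.0)&(Q[...,2]>-.04)&(Q[...,0]>.012)&(Q[...,0]<.06)
    q=Q[m]; top=q[q[:,2]<np.percentile(q[:,2],60)]
    print('held: n',m.sum(),'top z',np.median(top[:,2]).round(4),'far end x',np.percentile(q[:,0],97).round(4),'y',(np.percentile(top[:,1],[3,97])).round(4))
    return im,P,Q
E
python3 -m crank '-20 40 -10 0 0 -.12 0;-40 80 -10 0 0 -.25 0;-60 120 -10 0 0 -.4 0;-80 160 -10 0 0 -.55 0;-111 210 -5 0 0 -.7 0;-111 210 -5 0 0 -.83 0;-111 210 -5 0 0 -.924 0;-111 210 -5 0 0 -.924 0' && python3 -m crank '0 0 0 0 0 0 0;0 0 0 0 0 0 0' && python3 - <<'E'
from m import *
st(); held()
rel([(*car(0,220),.125),(*car(0,220),.046)],88.2)
E
python3 -m crank '0 0 0 0 0 0 0'|head -2;  python3 -m crank '0 0 0 0 0 0 0'|head -2; python3 - <<'E'
from m import *
held()
E
```

```text
clock: 7.6
tool_pos: [0.5932, 0.1287, 0.132]
eef_rot: [[0.032, 0.999, -0.003], [0.999, -0.032, -0.0], [-0.0, -0.003, -1.0]]
ft_force: [0.7, 0.6, -0.4]
gripper_width: 0.03
finger_force: 24.9
clock: 7.8
tool_pos: [0.5937, 0.1307, 0.1332]
eef_rot: [[0.032, 0.999, -0.001], [0.999, -0.032, -0.0], [-0.0, -0.001, -1.0]]
ft_force: [0.3, 0.0, -0.5]
gripper_width: 0.03
finger_force: 24.9
7.8 [0.5937 0.1307 0.1332] [[0.032, 0.999, -0.001], [0.999, -0.032, -0.0], [-0.0, -0.001, -1.0]] [ 0.3  0.  -0.5] 0.03 24.946323037147522 [ 0.21  0.57 -0.72  1.76  0.44  0.98 -0.72]
held: n 2385 top z -0.0128 far end x 0.0282 y [-0.0134  0.0138]
   [0. 1. 8.]
   [ 0.  1. 87.]
   rotvec [-0.  0.  0.]
clock: 7.95
tool_pos: [0.594, 0.1307, 0.1336]
clock: 8.05
tool_pos: [0.5941, 0.1305, 0.1337]
held: n 2391 top z -0.0128 far end x 0.0282 y [-0.0136  0.0138]
```

```bash
python3 -m crank '0 1 30 0 0 0 0;0 1 60 0 0 0 0;0 1 72 0 0 0 0;0 1 78 0 0 0 0;0 1 81 0 0 0 0;0 1 81 0 0 0 0;0 1 81 0 0 0 0' && python3 -m crank '0 0 0 0 0 0 0.5;0 0 0 0 0 0 .5;0 0 0 0 0 0 .5;0 0 -20 0 0 0 .5;0 0 -60 0 0 0 .5;40 0 -60 0 0 0 0;60 0 -60 0 0 0 0;60 0 -60 0 0 0 0' && python3 - <<'E'
from m import *
st(); im,d,P,T,f,c=cam('wrist'); save('w2.png',im); carts(P,im,.05,.075)
rel([(*car(0,285),.05),(*car(0,175),.05)],88.2)
E
```

```text
clock: 8.8
tool_pos: [0.5959, 0.1304, 0.0538]
eef_rot: [[0.031, 1.0, 0.002], [1.0, -0.031, 0.0], [0.0, 0.002, -1.0]]
ft_force: [-0.7, 0.2, -0.7]
gripper_width: 0.03
finger_force: 24.9
clock: 9.6
tool_pos: [0.5964, 0.1943, 0.1137]
eef_rot: [[0.026, 1.0, 0.001], [1.0, -0.026, 0.003], [0.003, 0.001, -1.0]]
ft_force: [-0.5, -0.1, -0.0]
gripper_width: 0.0239
finger_force: 0.0
9.6 [0.5964 0.1943 0.1137] [[0.026, 1.0, 0.001], [1.0, -0.026, 0.003], [0.003, 0.001, -1.0]] [-0.5 -0.1 -0. ] 0.0239 0.0 [ 0.1   0.62 -0.71  1.73  0.48  0.97 -0.82]
cart px [ 67. 281.] xy 419.9 150.0 size 40 46 ang -3.1 hue -1 z [0.06  0.061]
   [ 4.  0. 63.]
   [-106.    0.   63.]
   rotvec [ 0.    -0.001  0.003]
```

View pics/w2.png

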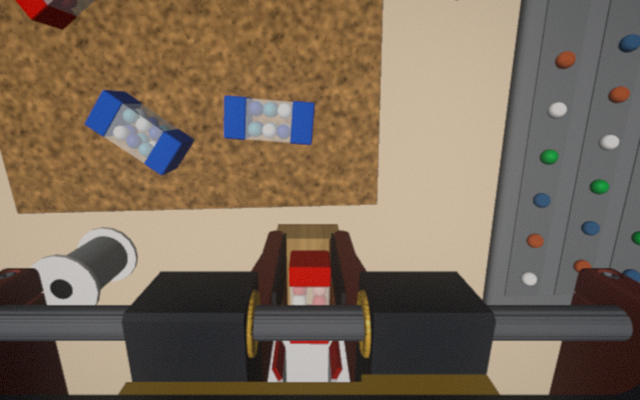

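Cartridge lies straight in the trough (outer red end at (310,268)). Close the fingers outside it, descend, and push.

```bash
python3 -m crank '5 0 0 0 0 0 0;5 0 30 0 0 0 0;5 0 55 0 0 0 0;5 0 63 0 0 0 0;5 0 63 0 0 0 0' && python3 -m crank '-12 0 0 0 0 0 0;-24 0 0 0 0 0 0;-36 0 0 0 0 0 0;-48 0 0 0 0 0 0;-60 0 0 0 0 0 0;-72 0 0 0 0 0 0;-84 0 0 0 0 0 0;-94 0 0 0 0 0 0' && python3 -m crank '-8 0 0 0 0 0 0;-17 0 0 0 0 0 0;-17 0 0 0 0 0 0;-17 0 0 0 0 0 0' && python3 - <<'E'
from m import *
st(); im,d,P,T,f,c=cam('wrist'); save('w3.png',im)
s=sensors.observe(); print('radius',(np.array(s['tool_pos'])[:2]-HUB)@np.array([.031,.9995]))
E
```

```text
clock: 10.15
tool_pos: [0.5965, 0.1936, 0.0484]
eef_rot: [[0.032, 0.999, -0.002], [0.999, -0.032, -0.001], [-0.001, -0.002, -1.0]]
ft_force: [1.3, -0.8, -0.0]
gripper_width: 0.0003
finger_force: 0.0
clock: 10.95
tool_pos: [0.594, 0.0995, 0.0494]
eef_rot: [[0.032, 0.999, -0.0], [0.999, -0.032, -0.001], [-0.001, -0.0, -1.0]]
ft_force: [0.1, 0.2, 0.0]
gripper_width: 0.0007
finger_force: 0.1
clock: 11.35
tool_pos: [0.5937, 0.0841, 0.0497]
eef_rot: [[0.031, 1.0, 0.0], [1.0, -0.031, 0.0], [0.0, 0.0, -1.0]]
ft_force: [0.5, 0.1, -0.3]
gripper_width: 0.0004
finger_force: 0.0
11.35 [0.5937 0.0841 0.0497] [[0.031, 1.0, 0.0], [1.0, -0.031, 0.0], [0.0, 0.0, -1.0]] [ 0.5  0.1 -0.3] 0.0004 0.0 [ 0.25  0.66 -0.67  1.84  0.54  0.83 -0.72]
radius 0.17370219636510661
```

View pics/w3.png

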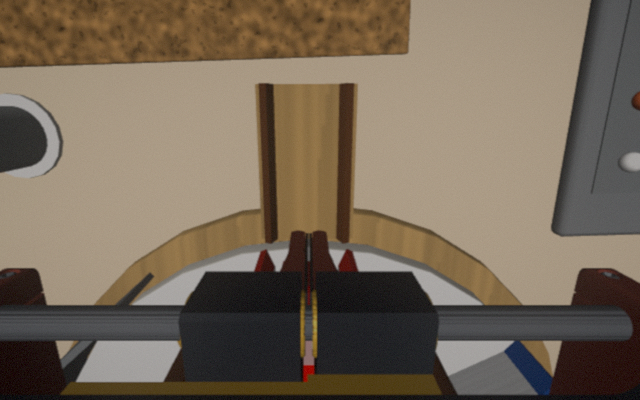

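Trough is empty; the red cartridge is ahead of the fingers in the sleeve (308,370). Back out, lift, and fetch the second red.

```bash
python3 -m crank '30 0 0 0 0 0 0;60 0 -20 0 0 0 0;90 0 -70 0 0 0 .3;120 0 -110 0 0 0 .55;150 -30 -110 0 0 0.1 .55;180 -70 -110 0 0 .2 .55;200 -100 -110 0 0 .35 .55;220 -120 -110 0 0 .5 .55' && python3 - <<'E'
from m import *
st()
for n in('top','scene'):
    im,d,P,T,f,c=cam(n); joint(P); print(n); carts(P,im)
rel([(.4361,.3582,.15)],33.5)
E
```

```text
clock: 12.2
tool_pos: [0.4776, 0.3098, 0.16]
eef_rot: [[0.509, 0.861, -0.0], [0.861, -0.509, 0.0], [0.0, -0.0, -1.0]]
ft_force: [0.3, 0.9, 0.6]
gripper_width: 0.0451
finger_force: 0.0
12.2 [0.4776 0.3098 0.16  ] [[0.509, 0.861, -0.0], [0.861, -0.509, 0.0], [0.0, -0.0, -1.0]] [0.3 0.9 0.6] 0.0451 0.0 [-0.16  0.46 -0.68  1.84  0.34  0.97 -1.52]
pegs [(61.1, 46), (299.4, 55), (121.0, 49), (240.0, 56)]
top
cart px [194. 230.] xy 439.7 536.1 size 65 31 ang 18.9 hue 29.0 z [0.031 0.035]
cart px [194. 279.] xy 318.1 527.5 size 30 64 ang -31.0 hue 29.0 z [0.031 0.034]
cart px [254. 304.] xy 259.0 375.9 size 30 65 ang -69.1 hue 67.0 z [0.031 0.034]
cart px [303. 304.] xy 260.5 255.8 size 29 62 ang -89.1 hue 29.0 z [0.031 0.034]
pegs [(178.4, 40), (240.9, 41), (119.1, 42), (301.0, 50), (59.4, 48)]
scene
cart px [ 63. 160.] xy 585.1 -640.0 size 38 70 ang -17.5 hue 13.0 z [0.033 0.044]
cart px [445. 184.] xy 318.4 528.8 size 29 67 ang -30.1 hue 30.0 z [0.029 0.033]
cart px [381. 202.] xy 436.5 358.8 size 65 31 ang 32.5 hue 1.0 z [0.032 0.036]
cart px [343. 203.] xy 472.7 253.4 size 31 64 ang -38.1 hue 110.0 z [0.032 0.035]
cart px [442. 219.] xy 439.3 537.0 size 68 31 ang 17.1 hue 30.0 z [0.029 0.033]
cart px [336. 233.] xy 570.0 260.4 size 30 65 ang -6.3 hue 110.0 z [0.032 0.035]
   [ 19. -58.  11.]
   rotvec [-0.001 -0.001  0.46 ]
```

```bash
python3 -m crank '10 -30 10 0 0 .15 .55;19 -58 11 0 0 .3 .55;19 -58 11 0 0 .46 .55;19 -58 11 0 0 .46 .55;19 -58 11 0 0 .46 .55;19 -58 11 0 0 .46 .55' && python3 - <<'E'
from m import *
st(); im,d,P,T,f,c=cam('wrist'); carts(P,im); rel([(.4363,.3583,.15),(.4363,.3583,.017)],33.3)
E
```

```text
clock: 12.9
tool_pos: [0.4411, 0.3526, 0.1485]
eef_rot: [[0.836, 0.549, 0.0], [0.549, -0.836, -0.0], [-0.0, 0.0, -1.0]]
ft_force: [0.6, -0.5, -0.5]
gripper_width: 0.0481
finger_force: 0.0
12.9 [0.4411 0.3526 0.1485] [[0.836, 0.549, 0.0], [0.549, -0.836, -0.0], [-0.0, 0.0, -1.0]] [ 0.6 -0.5 -0.5] 0.0481 0.0 [-0.33  0.44 -0.58  1.86  0.3   0.92 -2.04]
cart px [116.  71.] xy 439.4 534.4 size 64 32 ang 17.8 hue 29.0 z [0.029 0.031]
cart px [489. 126.] xy 569.7 257.9 size 31 64 ang -6.0 hue 110.0 z [0.033 0.034]
cart px [301. 193.] xy 436.1 356.2 size 64 30 ang 33.3 hue 3.0 z [0.033 0.034]
cart px [ 68. 199.] xy 318.6 525.6 size 30 65 ang -30.3 hue 29.0 z [0.029 0.031]
cart px [421. 224.] xy 472.2 251.2 size 31 64 ang -37.7 hue 110.0 z [0.033 0.034]
cart px [285. 373.] xy 272.6 260.7 size 27 66 ang -63.1 hue 29.0 z [0.029 0.031]
   [-1. -7. -1.]
   [ -1.  -7. 132.]
   rotvec [ 0.  0. -0.]
```

```bash
python3 -m crank '-1 -6 40 0 0 0 .55;-1 -6 80 0 0 0 .55;-1 -6 110 0 0 0 .55;-1 -6 132 0 0 0 .55;-1 -6 132 0 0 0 .55;-1 -6 132 0 0 0 .55;-1 -6 132 0 0 0 0;-1 -6 132 0 0 0 0' 25 && python3 -m crank '0 0 0 0 0 0 0;0 0 0 0 0 0 0;0 0 -40 0 0 0 0;0 0 -80 0 0 0 0;0 0 -112 0 0 0 0;0 0 -112 0 0 0 0;0 0 -112 0 0 0 0' && python3 - <<'E'
from m import *
st(); held()
rel([(*car(0,220),.13)],88.2)
E
```

```text
clock: 13.75
tool_pos: [0.437, 0.3586, 0.0181]
eef_rot: [[0.837, 0.548, 0.002], [0.548, -0.837, 0.002], [0.003, -0.0, -1.0]]
ft_force: [0.4, -0.1, 0.1]
gripper_width: 0.0356
finger_force: 0.0
clock: 14.45
tool_pos: [0.4363, 0.3578, 0.1291]
eef_rot: [[0.837, 0.548, 0.001], [0.548, -0.837, 0.0], [0.001, 0.0, -1.0]]
ft_force: [-0.2, 0.2, -0.3]
gripper_width: 0.03
finger_force: 25.0
14.45 [0.4363 0.3578 0.1291] [[0.837, 0.548, 0.001], [0.548, -0.837, 0.0], [0.001, 0.0, -1.0]] [-0.2  0.2 -0.3] 0.03 24.99992698431015 [-0.35  0.47 -0.58  1.88  0.32  0.89 -2.07]
held: n 2747 top z -0.0151 far end x 0.03 y [-0.0126  0.0144]
   [  9. 277.  -2.]
   rotvec [ 0.     0.001 -0.96 ]
```

```bash
python3 -m crank '1 38 -5 0 0 -.1 0;2 76 -5 0 0 -.2 0;3 114 -5 0 0 -.3 0;4 152 -5 0 0 -.42 0;5 190 -5 0 0 -.55 0;6 228 -5 0 0 -.7 0;9 260 -3 0 0 -.83 0;9 277 -2 0 0 -.96 0' && python3 -m crank '0 0 0 0 0 0 0;0 0 0 0 0 0 0;0 0 0 0 0 0 0' && python3 - <<'E'
from m import *
st(); held()
rel([(*car(0,220),.051)],88.2)
E
```

```text
clock: 15.3
tool_pos: [0.596, 0.1271, 0.1281]
eef_rot: [[0.03, 1.0, -0.003], [1.0, -0.03, -0.002], [-0.002, -0.003, -1.0]]
ft_force: [0.3, 0.6, -1.7]
gripper_width: 0.0296
finger_force: 25.0
clock: 15.6
tool_pos: [0.594, 0.133, 0.1302]
eef_rot: [[0.031, 1.0, -0.001], [1.0, -0.031, 0.001], [0.001, -0.001, -1.0]]
ft_force: [0.2, 0.2, -0.1]
gripper_width: 0.0298
finger_force: 25.0
15.6 [0.594  0.133  0.1302] [[0.031, 1.0, -0.001], [1.0, -0.031, 0.001], [0.001, -0.001, -1.0]] [ 0.2  0.2 -0.1] 0.0298 25.000032484531403 [ 0.21  0.58 -0.73  1.76  0.45  0.98 -0.73]
held: n 2692 top z -0.0151 far end x 0.0296 y [-0.0134  0.0137]
   [-2.  1. 79.]
   rotvec [-0.001 -0.     0.001]
```

```bash
python3 -m crank '-2 1 30 0 0 0 0;-2 1 60 0 0 0 0;-2 1 72 0 0 0 0;-2 1 76 0 0 0 0;-2 1 79 0 0 0 0;-2 1 79 0 0 0 0;-2 1 79 0 0 0 0' && python3 -m crank '0 0 0 0 0 0 0.5;0 0 0 0 0 0 .5;0 0 0 0 0 0 .5;0 0 -20 0 0 0 .5;0 0 -60 0 0 0 .5;45 0 -60 0 0 0 0;65 0 -60 0 0 0 0;65 0 -60 0 0 0 0' && python3 -m crank '0 0 0 0 0 0 0;0 0 30 0 0 0 0;0 0 55 0 0 0 0;0 0 61 0 0 0 0;0 0 61 0 0 0 0;0 0 61 0 0 0 0' && python3 - <<'E'
from m import *
st(); im,d,P,T,f,c=cam('top'); 
rel([(*car(0,285),.05),(*car(0,173),.05)],88.2)
m=(P[...,2]>.045)&(P[...,2]<.075)&(abs(P[...,0]-.5951)<.03)&(P[...,1]>.07)&(P[...,1]<.18)
q=P[m]; print(m.sum(),q.min(0),q.max(0)) 
E
```

```text
clock: 16.35
tool_pos: [0.597, 0.1295, 0.0528]
eef_rot: [[0.031, 1.0, 0.002], [1.0, -0.031, 0.0], [0.0, 0.002, -1.0]]
ft_force: [-0.8, 0.8, -1.1]
gripper_width: 0.0298
finger_force: 25.0
clock: 17.15
tool_pos: [0.5977, 0.1986, 0.1127]
eef_rot: [[0.026, 1.0, 0.001], [1.0, -0.026, 0.003], [0.003, 0.001, -1.0]]
ft_force: [0.1, -0.1, -0.3]
gripper_width: 0.0235
finger_force: 0.0
clock: 17.75
tool_pos: [0.599, 0.1938, 0.0516]
eef_rot: [[0.032, 0.999, 0.001], [0.999, -0.032, 0.0], [0.0, 0.001, -1.0]]
ft_force: [0.8, -0.0, -0.2]
gripper_width: 0.0005
finger_force: 0.0
17.75 [0.599  0.1938 0.0516] [[0.032, 0.999, 0.001], [0.999, -0.032, 0.0], [0.0, 0.001, -1.0]] [ 0.8 -0.  -0.2] 0.0005 0.0 [ 0.07  0.7  -0.67  1.76  0.55  0.88 -0.88]
   [ 2. -2.  2.]
   [-110.   -2.    2.]
   rotvec [ 0.002 -0.001 -0.   ]
338 [0.56630331 0.07086539 0.04514932] [0.61686621 0.16024849 0.07071477]
```

```bash
python3 -m crank '-14 -2 1 0 0 0 0;-26 -2 1 0 0 0 0;-38 -2 1 0 0 0 0;-50 -2 1 0 0 0 0;-62 -2 1 0 0 0 0;-74 -2 1 0 0 0 0;-86 -2 1 0 0 0 0;-96 -2 1 0 0 0 0' && python3 -m crank '-6 0 0 0 0 0 0;-13 0 0 0 0 0 0;-13 0 0 0 0 0 0;-13 0 0 0 0 0 0' && python3 - <<'E'
from m import *
s=sensors.observe(); print('radius',(np.array(s['tool_pos'])[:2]-HUB)@np.array([.031,.9995]))
E
python3 -m crank '20 0 0 0 0 0 0;50 0 -20 0 0 0 0;80 0 -70 0 0 0 0;110 0 -110 0 0 0 0;110 0 -110 0 0 0 0;110 0 -110 0 0 0 0' | head -2 && python3 - <<'E'
from m import *
im,d,P,T,f,c=cam('wrist'); save('w4.png',im)
im,d,P,T,f,c=cam('top'); joint(P); carts(P,im)
a=np.radians
rel([(*car(130*np.cos(a(104)),130*np.sin(a(104))),.16)],43)
E
```

```text
clock: 18.6
tool_pos: [0.5933, 0.0969, 0.0497]
eef_rot: [[0.032, 1.0, 0.0], [1.0, -0.032, -0.0], [-0.0, 0.0, -1.0]]
ft_force: [0.7, 1.1, 0.5]
gripper_width: 0.0002
finger_force: 0.8
clock: 19.0
tool_pos: [0.5928, 0.085, 0.0495]
eef_rot: [[0.031, 1.0, -0.0], [1.0, -0.031, -0.0], [-0.0, -0.0, -1.0]]
ft_force: [0.0, -0.3, -0.1]
gripper_width: 0.0005
finger_force: 0.0
radius 0.17410780858880512
clock: 19.6
tool_pos: [0.5967, 0.1975, 0.1613]
pegs [(299.6, 57), (120.9, 47), (178.8, 50)]
cart px [304. 182.] xy 570.4 260.1 size 30 65 ang -6.1 hue 109.0 z [0.034 0.036]
cart px [573. 188.] xy 570.2 -447.3 size 63 37 ang 49.9 hue 20.0 z [0.024 0.028]
cart px [306. 219.] xy 472.3 253.1 size 30 64 ang -37.7 hue 109.0 z [0.034 0.037]
cart px [194. 230.] xy 439.5 536.6 size 65 30 ang 18.0 hue 29.0 z [0.031 0.034]
cart px [194. 279.] xy 318.4 527.7 size 31 64 ang -31.6 hue 29.0 z [0.031 0.034]
cart px [254. 304.] xy 258.9 375.9 size 30 65 ang -68.8 hue 67.0 z [0.031 0.035]
cart px [303. 304.] xy 260.5 255.7 size 29 62 ang -89.2 hue 29.0 z [0.031 0.034]
   [-157.  -30.   -1.]
   rotvec [-0.001  0.003  0.789]
```

View pics/w4.png

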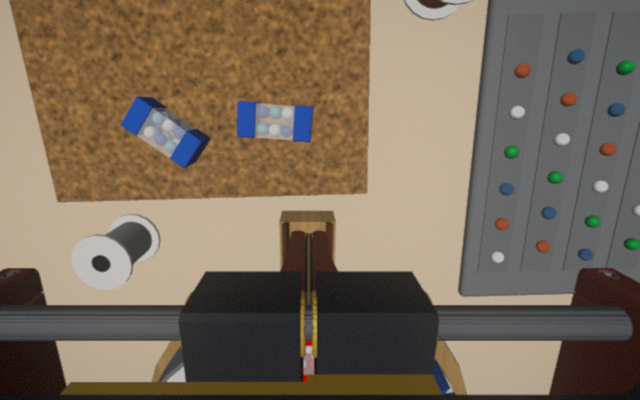

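Blue cartridges untouched; trough is empty. Move to hover behind peg_b and check the sleeve mouth with the scene camera.

```bash
python3 -m crank '-30 -5 0 0 0 .13 0;-60 -10 0 0 0 .26 0;-90 -15 0 0 0 .4 0;-120 -22 0 0 0 .53 0;-150 -30 0 0 0 .66 0;-157 -30 0 0 0 .789 0;-157 -30 0 0 0 .789 0;-157 -30 0 0 0 .789 0' && python3 - <<'E'
from m import *
st(); im,d,P,T,f,c=cam('scene'); save('s5.png',cv2.resize(im[160:260,160:320],None,fx=4.5,fy=4.5,interpolation=cv2.INTER_CUBIC))
a=np.radians
rel([(*car(130*np.cos(a(t)),130*np.sin(a(t))),.085) for t in (104,112,121,130,139,148)],43)
joint(P)
# red top surfaces along the sleeve axis
hsv=cv2.cvtColor(im,cv2.COLOR_RGB2HSV); D=P[...,:2]-HUB; r=D@np.array([.031,.9995]); x=D@np.array([.9995,-.031])
m=(abs(x)<.018)&(r>.13)&(r<.2)&(P[...,2]>.04)&(P[...,2]<.075)&((hsv[...,0]<8)|(hsv[...,0]>172))&(hsv[...,1]>120)
print(m.sum(), np.percentile(r[m],[0,50,90,100]).round(4), 'z',np.percentile(P[m][:,2],[5,50,95]).round(3))
E
```

```text
clock: 20.5
tool_pos: [0.5608, 0.0385, 0.1585]
eef_rot: [[0.73, 0.684, -0.002], [0.684, -0.73, -0.0], [-0.002, -0.001, -1.0]]
ft_force: [-0.6, 0.3, 0.2]
gripper_width: 0.0006
finger_force: 0.0
20.5 [0.5608 0.0385 0.1585] [[0.73, 0.684, -0.002], [0.684, -0.73, -0.0], [-0.002, -0.001, -1.0]] [-0.6  0.3  0.2] 0.0006 0.0 [ 0.28  0.43 -0.58  1.86  0.29  0.94 -1.25]
   [-1.  1. 74.]
   [-17.  -7.  74.]
   [-37. -14.  74.]
   [-57. -17.  74.]
   [-77. -17.  74.]
   [-97. -14.  74.]
   rotvec [-0.001  0.001  0.004]
pegs [(184.7, 13), (240.8, 40), (301.1, 52), (59.6, 47)]
111 [0.13   0.1502 0.1619 0.1629] z [0.054 0.063 0.071]
```

View pics/s5.png

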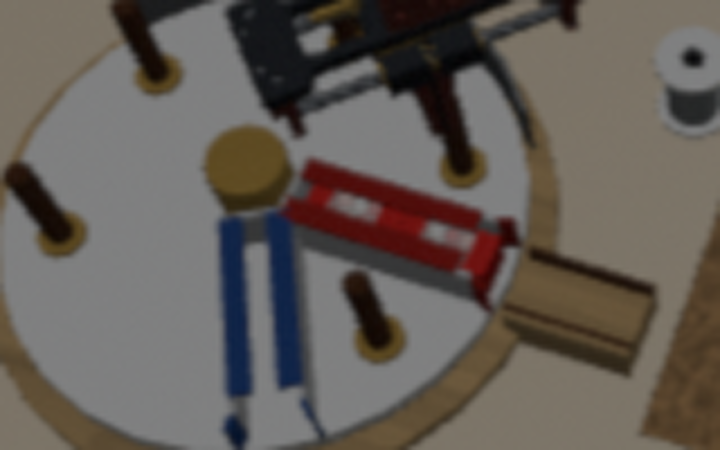

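Both red cartridges sit in the red sleeve, outer end (490,262 in crop) ~7 mm inside the mouth. Push peg_b on.

```bash
python3 -m crank '-1 1 40 0 0 0 0;-1 1 74 0 0 0 0;-1 1 74 0 0 0 0;-1 1 74 0 0 0 0' && python3 -m crank '-8 -4 0 0 0 0 0;-16 -8 0 0 0 0 0;-26 -12 0 0 0 0 0;-36 -15 0 0 0 0 0;-46 -17 0 0 0 0 0;-56 -18 0 0 0 0 0;-66 -18 0 0 0 0 0;-76 -18 0 0 0 0 0' && python3 -m crank '-10 2 0 0 0 0 0;-20 4 0 0 0 0 0;-20 4 0 0 0 0 0;-20 4 0 0 0 0 0;-20 4 0 0 0 0 0' && python3 -m crank '0 0 -40 0 0 0 0;0 0 -80 0 0 0 0;40 0 -110 0 0 0 .3;80 -20 -110 0 0 0 .55;120 -60 -100 0 0 0 .55;150 -100 -90 0 0 0 .55' && python3 - <<'E'
from m import *
st()
for n in('top','scene'):
    im,d,P,T,f,c=cam(n); joint(P)
    print(n); carts(P,im)
save('s6.png',cv2.resize(im[160:260,140:320],None,fx=4,fy=4,interpolation=cv2.INTER_CUBIC))
rel([(.4723,.2532,.15)],142.2)
E
```

```text
clock: 20.95
tool_pos: [0.5612, 0.0387, 0.0856]
eef_rot: [[0.729, 0.684, -0.001], [0.684, -0.729, 0.001], [-0.001, -0.001, -1.0]]
ft_force: [-0.4, -1.1, 0.3]
gripper_width: 0.0005
finger_force: 0.0
clock: 21.75
tool_pos: [0.4952, -0.0014, 0.0869]
eef_rot: [[0.731, 0.682, 0.005], [0.682, -0.731, 0.0], [0.004, 0.003, -1.0]]
ft_force: [6.0, 0.7, 1.0]
gripper_width: 0.0003
finger_force: 2.2
clock: 22.25
tool_pos: [0.4811, -0.0173, 0.0854]
eef_rot: [[0.731, 0.682, -0.001], [0.682, -0.731, 0.0], [-0.001, -0.001, -1.0]]
ft_force: [-0.6, 0.4, -0.5]
gripper_width: 0.0004
finger_force: 0.0
clock: 22.85
tool_pos: [0.5248, 0.1517, 0.1774]
eef_rot: [[0.732, 0.681, 0.001], [0.681, -0.732, 0.001], [0.001, 0.0, -1.0]]
ft_force: [-0.1, 0.6, -0.4]
gripper_width: 0.0291
finger_force: 0.0
22.85 [0.5248 0.1517 0.1774] [[0.732, 0.681, 0.001], [0.681, -0.732, 0.001], [0.001, 0.0, -1.0]] [-0.1  0.6 -0.4] 0.0291 0.0 [ 0.13  0.39 -0.66  1.88  0.29  0.97 -1.47]
pegs [(359.7, 56), (299.4, 57)]
top
cart px [294. 194.] xy 538.5 285.3 size 30 65 ang -5.9 hue 109.0 z [0.034 0.037]
cart px [306. 219.] xy 472.5 252.9
[... 368 characters left out ...]
5]
pegs [(178.3, 41), (240.8, 41), (119.4, 40), (301.2, 49), (0.7, 53)]
scene
cart px [361. 148.] xy 261.3 255.8 size 63 32 ang 89.2 hue 30.0 z [0.029 0.032]
cart px [ 62. 160.] xy 586.1 -638.3 size 38 70 ang -18.5 hue 13.0 z [0.034 0.044]
cart px [399. 157.] xy 259.5 376.3 size 31 65 ang -70.2 hue 66.0 z [0.029 0.032]
cart px [445. 184.] xy 318.7 528.4 size 29 66 ang -29.9 hue 30.0 z [0.029 0.032]
cart px [343. 203.] xy 473.4 253.8 size 31 64 ang -36.6 hue 110.0 z [0.032 0.035]
cart px [442. 220.] xy 439.6 536.3 size 66 31 ang 18.3 hue 30.0 z [0.029 0.032]
cart px [348. 225.] xy 538.4 285.8 size 29 65 ang -6.1 hue 110.0 z [0.032 0.035]
   [  30. -102.   27.]
   rotvec [-0.002 -0.005 -1.719]
```

View pics/s6.png

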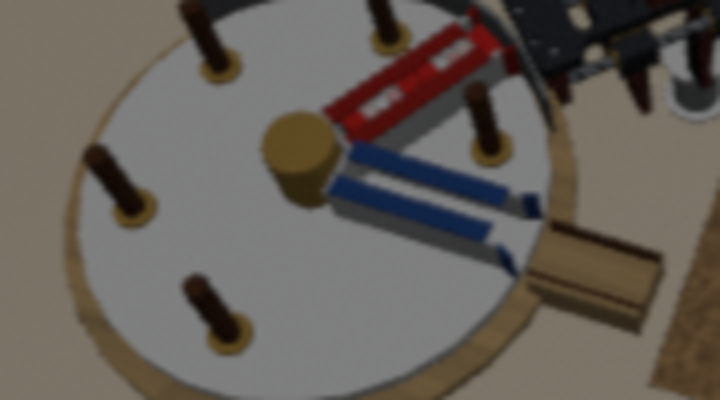

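Blue sleeve is at the trough, reds still inside. The blue1 was knocked to (538,285); blue2 unmoved. Fetch blue1 first.

```bash
python3 -m crank '30 -40 0 0 0 -.14 .55;60 -80 0 0 0 -.28 .55;70 -90 0 0 0 -.42 .55;70 -90 0 0 0 -.56 .55;70 -90 0 0 0 -.7 .55;70 -90 0 0 0 -.84 .55;70 -90 0 0 0 -.98 .55;70 -90 0 0 0 -1.12 .55' >/dev/null&& python3 - <<'E'
from m import *
st(); rel([(.5385,.2855,.15)],174)
E
```

```text
23.75 [0.5134 0.263  0.1769] [[-0.301, 0.954, -0.001], [0.954, 0.301, -0.001], [-0.0, -0.001, -1.0]] [ 0.5  0.2 -0.9] 0.0484 0.0 [ 0.1   0.52 -0.92  1.79  0.47  1.06 -0.68]
   [14. 31. 27.]
   rotvec [-1.00e-03 -0.00e+00 -1.16e+00]
```

```bash
python3 -m crank '14 31 0 0 0 -.14 .55;14 31 0 0 0 -.28 .55;14 31 0 0 0 -.42 .55;14 31 10 0 0 -.56 .55;14 31 20 0 0 -.7 .55;14 31 27 0 0 -.84 .55;14 31 27 0 0 -.98 .55;14 31 27 0 0 -1.12 .55' >/dev/null && python3 -m crank '0 0 0 0 0 -.04 .55;0 0 0 0 0 -.04 .55;0 0 0 0 0 -.04 .55' >/dev/null && python3 - <<'E'
from m import *
st(); im,d,P,T,f,c=cam('wrist'); carts(P,im); rel([(.5385,.2855,.15),(.5385,.2855,.017)],174)
E
```

```text
24.85 [0.539  0.2856 0.15  ] [[-0.994, 0.112, -0.001], [0.112, 0.994, -0.0], [0.001, -0.0, -1.0]] [-0.5  0.8 -0.6] 0.0486 0.0 [ 0.18  0.72 -1.12  1.73  0.7   1.16  0.3 ]
cart px [611.  37.] xy 439.3 535.0 size 64 33 ang 17.9 hue 29.0 z [0.029 0.031]
cart px [259. 118.] xy 472.2 251.2 size 30 64 ang -37.8 hue 110.0 z [0.033 0.034]
cart px [306. 190.] xy 537.7 283.2 size 30 63 ang -6.1 hue 110.0 z [0.033 0.034]
   [ 1. -0.  0.]
   [  0.  -0. 133.]
   rotvec [-0.    -0.    -0.007]
```

```bash
python3 -m crank '1 -1 40 0 0 0 .55;1 -1 80 0 0 0 .55;1 -1 110 0 0 0 .55;1 -1 133 0 0 0 .55;1 -1 133 0 0 0 .55;1 -1 133 0 0 0 .55;1 -1 133 0 0 0 0;1 -1 133 0 0 0 0' 25 && python3 -m crank '0 0 0 0 0 0 0;0 0 0 0 0 0 0;0 0 -40 0 0 0 0;0 0 -80 0 0 0 0;0 0 -112 0 0 0 0;0 0 -112 0 0 0 0;0 0 -112 0 0 0 0' && python3 - <<'E'
from m import *
st(); held()
rel([(*car(0,220),.13)],88.2)
E
```

```text
clock: 25.7
tool_pos: [0.5389, 0.2856, 0.0189]
eef_rot: [[-0.994, 0.111, 0.002], [0.111, 0.994, 0.001], [-0.002, 0.001, -1.0]]
ft_force: [0.4, -0.2, -1.0]
gripper_width: 0.0351
finger_force: 0.0
clock: 26.4
tool_pos: [0.5383, 0.2848, 0.1297]
eef_rot: [[-0.994, 0.111, 0.001], [0.111, 0.994, -0.0], [-0.001, 0.0, -1.0]]
ft_force: [-0.9, 0.3, -1.6]
gripper_width: 0.0297
finger_force: 25.0
26.4 [0.5383 0.2848 0.1297] [[-0.994, 0.111, 0.001], [0.111, 0.994, -0.0], [-0.001, 0.0, -1.0]] [-0.9  0.3 -1.6] 0.0297 24.99992698431015 [ 0.17  0.74 -1.1   1.75  0.73  1.12  0.29]
held: n 2978 top z -0.0145 far end x 0.0323 y [-0.0143  0.013 ]
   [ -74. -146.   -1.]
   rotvec [-1.000e-03  1.000e-03  1.491e+00]
```

```bash
python3 -m crank '-15 -30 0 0 0 .14 0;-30 -60 0 0 0 .28 0;-45 -90 0 0 0 .42 0;-60 -120 0 0 0 .56 0;-74 -146 0 0 0 .7 0;-74 -146 0 0 0 .84 0;-74 -146 0 0 0 .98 0;-74 -146 0 0 0 1.12 0' >/dev/null && python3 -m crank '0 0 0 0 0 .14 0;0 0 0 0 0 .28 0;0 0 0 0 0 .37 0;0 0 0 0 0 .37 0;0 0 0 0 0 .37 0;0 0 0 0 0 .37 0' && python3 - <<'E'
from m import *
st(); held()
rel([(*car(0,220),.051)],88.2)
im,d,P,T,f,c=cam('top'); joint(P)
E
```

```text
clock: 27.85
tool_pos: [0.595, 0.1314, 0.1285]
eef_rot: [[0.028, 1.0, -0.001], [1.0, -0.028, -0.0], [-0.0, -0.001, -1.0]]
ft_force: [-0.3, 0.8, -0.8]
gripper_width: 0.0297
finger_force: 25.0
27.85 [0.595  0.1314 0.1285] [[0.028, 1.0, -0.001], [1.0, -0.028, -0.0], [-0.0, -0.001, -1.0]] [-0.3  0.8 -0.8] 0.0297 24.999869763851166 [ 0.25  0.6  -0.79  1.76  0.49  0.99 -0.75]
held: n 2920 top z -0.0146 far end x 0.0318 y [-0.0131  0.0137]
   [-1.  0. 78.]
   rotvec [-0.001  0.     0.003]
pegs [(121.0, 48), (178.2, 53)]
```

```bash
python3 -m crank '-1 0 30 0 0 0 0;-1 0 60 0 0 0 0;-1 0 70 0 0 0 0;-1 0 75 0 0 0 0;-1 0 77 0 0 0 0;-1 0 77 0 0 0 0;-1 0 77 0 0 0 0' && python3 -m crank '0 0 0 0 0 0 0.5;0 0 0 0 0 0 .5;0 0 0 0 0 0 .5;0 0 -20 0 0 0 .5;0 0 -60 0 0 0 .5;45 0 -60 0 0 0 0;65 0 -60 0 0 0 0;65 0 -60 0 0 0 0' >/dev/null && python3 -m crank '0 0 0 0 0 0 0;0 0 30 0 0 0 0;0 0 55 0 0 0 0;0 0 60 0 0 0 0;0 0 60 0 0 0 0;0 0 60 0 0 0 0' && python3 - <<'E'
from m import *
st(); im,d,P,T,f,c=cam('top'); 
rel([(*car(0,285),.05),(*car(0,174),.05)],88.2)
m=(P[...,2]>.055)&(P[...,2]<.075)&(abs(P[...,0]-.5951)<.03)&(P[...,1]>.085)&(P[...,1]<.18)
q=P[m]; print(m.sum(),q.min(0),q.max(0)) 
E
```

```text
clock: 28.65
tool_pos: [0.5962, 0.1309, 0.0534]
eef_rot: [[0.03, 1.0, 0.002], [1.0, -0.03, 0.0], [0.001, 0.002, -1.0]]
ft_force: [-0.2, 0.8, -0.3]
gripper_width: 0.0299
finger_force: 25.0
clock: 30.05
tool_pos: [0.5981, 0.1954, 0.0533]
eef_rot: [[0.031, 1.0, 0.001], [1.0, -0.031, 0.0], [0.0, 0.001, -1.0]]
ft_force: [0.4, -0.3, 0.7]
gripper_width: 0.0001
finger_force: 0.0
30.05 [0.5981 0.1954 0.0533] [[0.031, 1.0, 0.001], [1.0, -0.031, 0.0], [0.0, 0.001, -1.0]] [ 0.4 -0.3  0.7] 0.0001 0.0 [ 0.1   0.71 -0.72  1.76  0.59  0.9  -0.91]
   [ 0. -1.  4.]
   [-111.   -1.    4.]
   rotvec [ 0.002 -0.001  0.001]
285 [0.57983624 0.1016236  0.05507915] [0.61077093 0.1652007  0.06990615]
```

Cartridge occupies the trough (y 0.102–0.165). Push.

```bash
python3 -m crank '-14 -2 3 0 0 0 0;-26 -2 3 0 0 0 0;-38 -2 3 0 0 0 0;-50 -2 3 0 0 0 0;-62 -2 3 0 0 0 0;-74 -2 3 0 0 0 0;-86 -2 3 0 0 0 0;-97 -2 3 0 0 0 0' && python3 -m crank '-6 0 0 0 0 0 0;-13 0 0 0 0 0 0;-13 0 0 0 0 0 0;-13 0 0 0 0 0 0' && python3 -m crank '30 0 0 0 0 0 0;60 0 -20 0 0 0 0;90 0 -70 0 0 0 .3;120 0 -100 0 0 0 .55;145 -30 -100 0 0 -.13 .55;160 -60 -100 0 0 -.26 .55;170 -90 -100 0 0 -.4 .55;170 -110 -100 0 0 -.54 .55' >/dev/null && python3 - <<'E'
from m import *
st()
for n in('top','scene'):
    im,d,P,T,f,c=cam(n); joint(P); carts(P,im)
rel([(.4727,.2532,.15)],142.3)
D=P[...,:2]-HUB; r=D@np.array([.031,.9995]); x=D@np.array([.9995,-.031]); hsv=cv2.cvtColor(im,cv2.COLOR_RGB2HSV)
m=(abs(x)<.014)&(r>.1)&(r<.2)&(P[...,2]>.045)&(P[...,2]<.075)&(abs(hsv[...,0].astype(int)-110)<10)&(hsv[...,1]>120)
print(m.sum(), np.percentile(r[m],[0,50,90,100]).round(4))
E
```

```text
clock: 30.9
tool_pos: [0.5923, 0.0973, 0.0491]
eef_rot: [[0.03, 1.0, -0.0], [1.0, -0.03, -0.0], [-0.0, -0.0, -1.0]]
ft_force: [0.3, 1.1, 0.1]
gripper_width: 0.0001
finger_force: 0.2
clock: 31.3
tool_pos: [0.592, 0.0859, 0.0493]
eef_rot: [[0.03, 1.0, 0.0], [1.0, -0.03, 0.0], [0.0, 0.0, -1.0]]
ft_force: [0.2, 0.3, -0.4]
gripper_width: 0.0001
finger_force: 0.0
32.1 [0.4843 0.2618 0.1498] [[-0.498, 0.867, 0.0], [0.867, 0.498, 0.001], [0.001, 0.001, -1.0]] [ 0.  -0.4 -0.4] 0.0449 0.0 [ 0.14  0.54 -0.97  1.88  0.53  1.01 -0.55]
pegs [(359.9, 54), (299.7, 56), (239.9, 57)]
cart px [600. 178.] xy 595.8 -522.5 size 59 23 ang 75.4 hue 105.0 z [0.025 0.027]
cart px [603. 203.] xy 531.1 -521.3 size 41 65 ang -63.4 hue 68.0 z [0.024 0.027]
cart px [194. 230.] xy 439.4 536.3 size 64 30 ang 18.3 hue 29.0 z [0.031 0.035]
cart px [194. 279.] xy 318.3 527.6 size 30 64 ang -29.7 hue 29.0 z [0.031 0.035]
cart px [254. 304.] xy 259.0 375.5 size 30 64 ang -69.0 hue 67.0 z [0.031 0.035]
cart px [303. 304.] xy 260.5 255.8 size 29 62 ang -89.1 hue 29.0 z [0.031 0.035]
pegs [(178.4, 41), (241.0, 42), (119.1, 40), (300.8, 47), (0.4, 52)]
cart px [ 63. 160.] xy 586.3 -639.6 size 38 69 ang -20.8 hue 13.0 z [0.034 0.044]
cart px [398. 157.] xy 259.4 376.4 size 33 65 ang -69.8 hue 66.0 z [0.029 0.032]
cart px [445. 184.] xy 319.4 528.2 size 29 65 ang -30.8 hue 30.0 z [0.029 0.032]
cart px [343. 203.] xy 473.5 253.0 size 31 63 ang -38.0 hue 110.0 z [0.032 0.036]
cart px [442. 219.] xy 439.6 536.8 size 66 31 ang 18.3 hue 30.0 z [0.03  0.032]
   [ -1. -13.  -1.]
   rotvec [-0.001 -0.    -0.395]
156 [0.1001 0.1356 0.1621 0.1634]
```

```bash
python3 -m crank '-1 -13 0 0 0 -.14 .55;-1 -13 0 0 0 -.28 .55;-1 -13 0 0 0 -.395 .55;-1 -13 0 0 0 -.395 .55;-1 -13 0 0 0 -.395 .55;-1 -13 0 0 0 -.395 .55' >/dev/null && python3 - <<'E'
from m import *
st(); im,d,P,T,f,c=cam('wrist'); carts(P,im); rel([(.4727,.2528,.15),(.4727,.2528,.017)],142.2)
E
```

```text
32.8 [0.4767 0.2518 0.1493] [[-0.784, 0.62, 0.0], [0.62, 0.784, 0.0], [-0.0, 0.0, -1.0]] [-0.4  0.5  0. ] 0.0484 0.0 [ 0.21  0.57 -1.07  1.9   0.58  1.03 -0.21]
cart px [305. 187.] xy 471.9 251.3 size 30 64 ang -37.5 hue 110.0 z [0.033 0.034]
   [ 4. -2. -1.]
   [  4.  -2. 132.]
   rotvec [ 0.     0.    -0.009]
```

```bash
python3 -m crank '4 -2 40 0 0 0 .55;4 -2 80 0 0 0 .55;4 -2 110 0 0 0 .55;4 -2 132 0 0 0 .55;4 -2 132 0 0 0 .55;4 -2 132 0 0 0 .55;4 -2 132 0 0 0 0;4 -2 132 0 0 0 0' 25 && python3 -m crank '0 0 0 0 0 0 0;0 0 0 0 0 0 0;0 0 -40 0 0 0 0;0 0 -80 0 0 0 0;0 0 -112 0 0 0 0;0 0 -112 0 0 0 0;0 0 -112 0 0 0 0' && python3 - <<'E'
from m import *
st(); held()
rel([(*car(0,220),.13)],88.2)
E
```

```text
clock: 33.65
tool_pos: [0.4728, 0.2532, 0.0186]
eef_rot: [[-0.786, 0.618, 0.002], [0.618, 0.786, 0.001], [-0.001, 0.002, -1.0]]
ft_force: [-0.7, -0.0, 0.2]
gripper_width: 0.0359
finger_force: 0.0
clock: 34.35
tool_pos: [0.4723, 0.2523, 0.1296]
eef_rot: [[-0.786, 0.618, 0.001], [0.618, 0.786, -0.0], [-0.001, 0.001, -1.0]]
ft_force: [0.3, -0.7, -1.9]
gripper_width: 0.0298
finger_force: 25.0
34.35 [0.4723 0.2523 0.1296] [[-0.786, 0.618, 0.001], [0.618, 0.786, -0.0], [-0.001, 0.001, -1.0]] [ 0.3 -0.7 -1.9] 0.0298 24.999703466892242 [ 0.19  0.58 -1.05  1.93  0.61  0.99 -0.24]
held: n 2883 top z -0.0147 far end x 0.0313 y [-0.014  0.013]
   [-172.  -19.   -1.]
   rotvec [-0.001  0.001  0.936]
```

```bash
python3 -m crank '-30 -3 0 0 0 .14 0;-60 -6 0 0 0 .28 0;-90 -9 0 0 0 .42 0;-120 -13 0 0 0 .56 0;-150 -16 0 0 0 .7 0;-172 -19 0 0 0 .84 0;-172 -19 0 0 0 .936 0;-172 -19 0 0 0 .936 0' >/dev/null && python3 -m crank '0 0 0 0 0 0 0;0 0 0 0 0 0 0;0 0 0 0 0 0 0' && python3 - <<'E'
from m import *
held()
rel([(*car(0,220),.051)],88.2)
E
```

```text
clock: 35.5
tool_pos: [0.595, 0.1319, 0.129]
eef_rot: [[0.029, 1.0, -0.001], [1.0, -0.029, 0.0], [0.0, -0.001, -1.0]]
ft_force: [-0.8, -0.0, -0.8]
gripper_width: 0.0296
finger_force: 25.0
held: n 2861 top z -0.0147 far end x 0.0312 y [-0.0135  0.0137]
   [-1.  0. 78.]
   rotvec [-0.    -0.     0.002]
```

```bash
python3 -m crank '-1 0 30 0 0 0 0;-1 0 60 0 0 0 0;-1 0 70 0 0 0 0;-1 0 75 0 0 0 0;-1 0 77 0 0 0 0;-1 0 77 0 0 0 0;-1 0 77 0 0 0 0' && python3 -m crank '0 0 0 0 0 0 0.5;0 0 0 0 0 0 .5;0 0 0 0 0 0 .5;0 0 -20 0 0 0 .5;0 0 -60 0 0 0 .5;45 0 -60 0 0 0 0;65 0 -60 0 0 0 0;65 0 -60 0 0 0 0' >/dev/null && python3 -m crank '0 0 0 0 0 0 0;0 0 30 0 0 0 0;0 0 55 0 0 0 0;0 0 63 0 0 0 0;0 0 63 0 0 0 0;0 0 63 0 0 0 0' && python3 - <<'E'
from m import *
im,d,P,T,f,c=cam('top'); joint(P)
rel([(*car(0,285),.05),(*car(0,174),.05)],88.2)
m=(P[...,2]>.055)&(P[...,2]<.075)&(abs(P[...,0]-.5951)<.03)&(P[...,1]>.085)&(P[...,1]<.18)
q=P[m]; print(m.sum(),q.min(0),q.max(0)) 
E
```

```text
clock: 36.25
tool_pos: [0.5962, 0.1307, 0.0534]
eef_rot: [[0.031, 1.0, 0.002], [1.0, -0.031, 0.0], [0.0, 0.002, -1.0]]
ft_force: [-0.6, 0.2, -0.5]
gripper_width: 0.0297
finger_force: 25.0
clock: 37.65
tool_pos: [0.5981, 0.1951, 0.0501]
eef_rot: [[0.032, 0.999, 0.001], [0.999, -0.032, 0.0], [0.0, 0.001, -1.0]]
ft_force: [-0.3, 0.8, 0.2]
gripper_width: 0.0008
finger_force: 0.0
pegs [(359.5, 54), (301.9, 13), (121.1, 47), (178.2, 52)]
   [ 0. -1.  0.]
   [-111.   -1.    0.]
   rotvec [ 0.002 -0.001 -0.   ]
279 [0.57936697 0.10145846 0.05518756] [0.61149512 0.16286354 0.07123012]
```

```bash
python3 -m crank '-14 -2 0 0 0 0 0;-26 -2 0 0 0 0 0;-38 -2 0 0 0 0 0;-50 -2 0 0 0 0 0;-62 -2 0 0 0 0 0;-74 -2 0 0 0 0 0;-86 -2 0 0 0 0 0;-97 -2 0 0 0 0 0' && python3 -m crank '-6 0 0 0 0 0 0;-13 0 0 0 0 0 0;-13 0 0 0 0 0 0;-13 0 0 0 0 0 0' && python3 -m crank '20 0 0 0 0 0 0;50 0 -20 0 0 0 0;80 0 -70 0 0 0 0;110 0 -110 0 0 0 0;110 0 -110 0 0 0 0;110 0 -110 0 0 0 0' | head -2 && python3 -m crank '-30 -5 0 0 0 .13 0;-60 -10 0 0 0 .26 0;-90 -15 0 0 0 .4 0;-120 -22 0 0 0 .53 0;-150 -30 0 0 0 .66 0;-157 -30 0 0 0 .789 0;-157 -30 0 0 0 .789 0;-157 -30 0 0 0 .789 0' && python3 - <<'E'
from m import *
im,d,P,T,f,c=cam('scene'); save('s7.png',cv2.resize(im[160:260,160:320],None,fx=4.5,fy=4.5,interpolation=cv2.INTER_CUBIC)); joint(P)
a=np.radians
rel([(*car(130*np.cos(a(t)),130*np.sin(a(t))),.085) for t in (104,148)],43)
D=P[...,:2]-HUB; r=D@np.array([.031,.9995]); x=D@np.array([.9995,-.031]); hsv=cv2.cvtColor(im,cv2.COLOR_RGB2HSV)
m=(abs(x)<.014)&(r>.1)&(r<.26)&(P[...,2]>.045)&(P[...,2]<.075)&(abs(hsv[...,0].astype(int)-110)<10)&(hsv[...,1]>120)
print(m.sum(), np.percentile(r[m],[0,50,90,100]).round(4))
E
```

```text
clock: 38.5
tool_pos: [0.5925, 0.0975, 0.0493]
eef_rot: [[0.031, 1.0, 0.0], [1.0, -0.031, 0.0], [0.0, 0.0, -1.0]]
ft_force: [0.5, 1.3, 0.6]
gripper_width: 0.0002
finger_force: 0.6
clock: 38.9
tool_pos: [0.592, 0.0855, 0.0492]
eef_rot: [[0.031, 1.0, -0.0], [1.0, -0.031, -0.0], [-0.0, -0.0, -1.0]]
ft_force: [0.1, 0.6, 0.4]
gripper_width: 0.0007
finger_force: 0.0
clock: 39.5
tool_pos: [0.5958, 0.1979, 0.161]
clock: 40.3
tool_pos: [0.5599, 0.039, 0.1582]
eef_rot: [[0.729, 0.684, -0.002], [0.684, -0.729, -0.0], [-0.002, -0.001, -1.0]]
ft_force: [-0.3, 0.4, 0.2]
gripper_width: 0.0007
finger_force: 0.0
pegs [(185.5, 15), (240.7, 41), (301.0, 50), (0.5, 52)]
   [-1.  2. 73.]
   [-97. -13.  74.]
   rotvec [-0.001  0.001  0.004]
161 [0.1005 0.1393 0.162  0.1639]
```

View pics/s7.png

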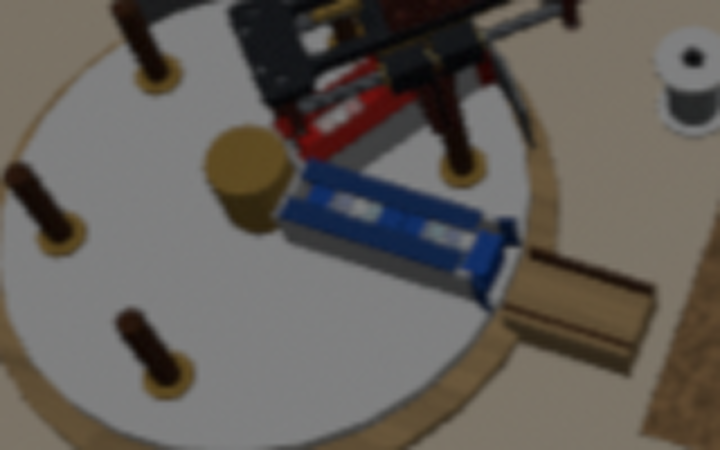

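Both blue cartridges are in, ~7 mm inside the mouth. Final push on peg_c, then lift clear.

```bash
python3 -m crank '-1 2 40 0 0 0 0;-1 2 73 0 0 0 0;-1 2 73 0 0 0 0;-1 2 73 0 0 0 0' >/dev/null && python3 -m crank '-8 -4 0 0 0 0 0;-16 -8 0 0 0 0 0;-26 -12 0 0 0 0 0;-36 -15 0 0 0 0 0;-46 -17 0 0 0 0 0;-56 -18 0 0 0 0 0;-66 -18 0 0 0 0 0;-76 -18 0 0 0 0 0' && python3 -m crank '-10 2 0 0 0 0 0;-20 4 0 0 0 0 0;-20 4 0 0 0 0 0;-20 4 0 0 0 0 0;-20 4 0 0 0 0 0' && python3 -m crank '0 0 -40 0 0 0 0;0 0 -80 0 0 0 0;40 0 -110 0 0 0 0;80 -40 -110 0 0 0 0;120 -80 -110 0 0 0 0;150 -120 -110 0 0 0 0;150 -120 -110 0 0 0 0;150 -120 -110 0 0 0 0' && python3 - <<'E'
from m import *
im,d,P,T,f,c=cam('top'); joint(P)
im,d,P,T,f,c=cam('scene'); joint(P); save('s8.png',cv2.resize(im[140:260,140:320],None,fx=4,fy=4,interpolation=cv2.INTER_CUBIC))
E
```

```text
clock: 41.55
tool_pos: [0.495, -0.0018, 0.0875]
eef_rot: [[0.731, 0.682, 0.005], [0.682, -0.731, 0.0], [0.004, 0.003, -1.0]]
ft_force: [6.1, 0.4, 0.8]
gripper_width: 0.0003
finger_force: 2.1
clock: 42.05
tool_pos: [0.481, -0.0177, 0.086]
eef_rot: [[0.731, 0.682, -0.001], [0.682, -0.731, 0.0], [-0.001, -0.001, -1.0]]
ft_force: [-1.1, -0.6, -0.6]
gripper_width: 0.0005
finger_force: 0.0
clock: 42.85
tool_pos: [0.5083, 0.1752, 0.1962]
eef_rot: [[0.727, 0.686, -0.001], [0.686, -0.727, 0.001], [0.0, -0.001, -1.0]]
ft_force: [0.1, -1.1, -0.1]
gripper_width: 0.0006
finger_force: 0.0
pegs [(359.7, 52), (58.2, 11), (299.3, 55), (239.9, 56)]
pegs [(178.5, 42), (241.0, 41), (301.1, 48), (59.5, 47), (0.4, 50)]
```

View pics/s8.png

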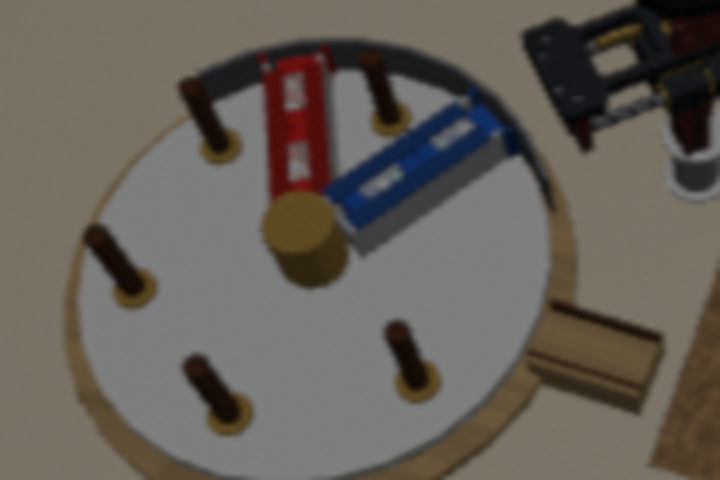

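Both filled sleeves stand behind the grey guard (red (295,120), blue (420,160)), turntable on the last stop, arm clear.

```bash
python3 -c "
from bench import sign_off
print(sign_off())"
```

```text
the job is handed in; nothing more can be done
None
```

The job is handed in: both red and both blue cartridges are inside their sleeves behind the guard, the turntable is on its last stop, the spools were not touched, and it took about 43 s of robot time (the hand-in gave no verdict).

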